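Throw the guarded isolator of a pack tester with the hook rod

ROBOT

A 7-joint arm with a two-finger parallel gripper is mounted at the origin on the work surface. World frame = base frame: x ahead of the robot, y to its left, z up, the work surface at z = 0. Lengths are in mm, angles in rad, forces in N, time in s.
With the tool pointing down it reaches from about 400 to 925 mm from the base axis. Payload 5.6 kg.
Tool frame: the origin (TCP) lies between the finger pads; the fingertips stand ahead of it and the grasp point (between the pads) lies 6 mm ahead of it (arm.tip_extent is the z of the fingertips in the tool frame, in mm); z points along the fingers, x is the direction in which the jaws open and shut, and the axes are right-handed (so a half turn about z gives the same grasp; the last joint's range is limited). The gripper opens to 85 mm and grips with 20 to 120 N. Pads are 22 mm wide; open, the fingers measure 114 mm over their backs; the gripper's body (76 mm by 85 mm) begins 54 mm behind the grasp point. The pads swing forward as they close: fully open they stand 13 mm farther back than shut.
Start: joints at [-1.35, 0.468, -0.012, 1.603, 0.006, 1.071, -0.056], TCP at [169.528, 627.509, 256.29] pointing down, gripper open.
Joint ranges: [-2.53, 2.53], [-0.31, 2.02], [-1.57, 1.55], [0.28, 2.44], [-1.29, 4.43], [0.15, 1.84], [-2.92, 2.92]. Speed limits (rad/s): [2.57, 2.57, 3.14, 3.14, 3.14, 3.14, 3.14].

INTERFACE

Orientations are given as a unit quaternion [x, y, z, w].
In Python, from cell import arm gives the robot as it stands. The module is installed in compiled form; this text tells all that it offers.
- The arm moves only by the tool drive_tool, never from a script. Its argument "plan" is a list of rows, each a list of 2 entries, a list of its own where there are three numbers: the shift along the world's x, y, z in cm, then the turn about the world's z in degrees. In form: [[[x, y, z], turn], ...]. A call has 1 to 5 rows; each row is the pose to reach, as a shift and turn from the pose commanded when the call began; what a row does not reach only later rows make up. A row lasts 1/10 s, in which the tool goes at most 50 mm and 8.59 degrees, less where a joint would pass 70% of its speed; a pose out of reach is approached as far as the arm can. A call with a gripper value outside its range is refused whole. "fingers" is the closure in counts, from 0 (fully open) to 255 (shut), set as the call begins (left out, the last holds). The fingers move at their own pace and stop on an object; "force" is the grip in N (left out, the last holds). Time passes only in rows, so rows that repeat a pose let the fingers close. It gives the time, the measured TCP pose, the force and the opening at its end, in the units of the state.
- arm.read_state(): the state, without advancing time (a new reading comes with each control period).
- arm.camera(name): name is "side" or "top" or "wrist"; returns a dict with "color" (480x640x3 uint8, red, green, blue), "vertical_fov" (degrees; the focal length in pixels is half the picture's height over the tangent of half this angle, whatever the lens; pixels are square), "cx", "cy" (the principal point, pixels), "R" (3x3) and "t" (3): a world point X has camera coordinates R X + t. Camera axes: x right, y down, z forward; pixel columns grow to the right and rows downward; lengths in mm; the calibration is good to about 2 mm. The wrist camera is an equidistant fisheye: a pixel r from the principal point sees the ray r / f radians off the axis. A picture is of the moment at which its call begins. There is no depth.
- arm.sign_off(): hands the job in, once; it reports no verdict.
The state is a dict: "t": time; "joint_pos": joint angles; "dq": joint speeds; "effort": joint torques, N m; "eef_pos": TCP position; "eef_rot": TCP orientation; "wrist_force": force on the tool from outside, world axes, zero at the start; "wrist_torque": the same for the moment, N m; "finger_gap": finger opening in mm.
Only numpy, scipy, OpenCV 4.12 (cv2) and the standard library are available. Lean on these libraries where they do the work, as an engineer would, in place of code of your own. Each camera call takes 0.05 s, during which the arm holds its last target. There are 200 camera calls.

TASK

Take the bent rod off its stand by its block handle, reach over the tester's guard with it and push the black slide lever all the way home against its rubber-faced stop with the rod (never with the hand), leaning on it there steadily for a good second with about 10 N and never with as much as 20 N. Then put the rod back on its stand the way it was, let go, and leave the lever home and the other things on the bench where they are.

Things in the scene. Friction and masses are not known exactly. Their poses are not given: they have to be found in the camera images.
- rod_grip (a point): Centre of the handle of the loose bent rod (0.1 to 0.2 kg in all). The handle is a black rubber block, 50 mm long (its x), 40 mm wide (its y, the width to grip, from above), 26 mm high (its z). An 8 mm round steel rod leaves the handle's centre line along +x, runs level to 95 mm from the handle's centre, and there bends straight down; the bottom of this leg is 85 mm below the handle's centre. At the start it lies level on the stand, leg hanging free.
- stand_seat (a point): Point on the fixed stand where the centre of the rod's handle belongs, 125 mm above the bench; x points along the rod. The handle's underside rests on a post 24 mm wide (y), 36 mm long (x), top 13 mm below this point; the round rod rests at 60 mm along +x between two prongs 20 mm apart whose tops are 14 mm above this point. The stand's foot is 150 x 75 mm and 8 mm thick.
- slide_tab (a point): Centre of the black slide lever's upright tab, 30 mm long (x, away from the robot), 14 mm wide (y, the way it slides), 30 mm high; its centre is 45 mm above the bench, its top 60 mm, the deck it slides on 30 mm. It is pushed along its +y. Behind it (-y side) the deck is free for 45 mm or more. It runs stiffly: about 3 N keeps it moving slowly, and it stays where it is left.
- slide (a joint): Travel of the slide lever in m along +y of slide_tab; starts at 0 to 0.012. A clamped stop with a rubber face, set anywhere from 0.040 to 0.066 and not measured, ends the travel; it gives less than a millimetre under 10 N. Home is against this stop.
- guard_top (a point): Middle of the top edge of the upright guard plate in front of the lever (robot's side): 200 mm long (y), 6 mm thick (x), top 105 mm above the bench. The lever slides parallel to it, 35 mm beyond its middle plane. Cheeks up to 70 mm above the bench close the ends at 97 mm either side; a black terminal block, 44 mm high (brass posts 56 mm), stands behind from 69 mm beyond the guard. x, y as for slide_tab. The tester is fixed to the bench.
- jar: small clear jar with a metal lid, 48 mm across, 50 mm high; to be left alone; origin under its centre
- bottle: white bottle, 52 mm across, 115 mm high; to be left alone; origin under its centre
- cells: block of twelve upright battery cells, 85 x 62 x 79 mm; to be left alone; origin under its centre
- board: flat circuit board, 90 x 130 mm, lying flat; to be left alone; origin under its centre
- spool: empty white spool, 52 mm across, 40 mm high; to be left alone; origin under its centre
- driver: screwdriver lying flat; to be left alone; origin under its centre

How it is judged:
By the outcome, as a careful person would: the job done as asked, in the order asked, and still so for the second after the job is handed in, with the robot touching nothing.
It also fails if it takes over 61 s, if anything falls off the work surface, if the arm or the gripper's body presses on something with over 40 N, if the wrist force passes 120 N, or if a joint passes its speed limit or range.

## Working session

There is one attempt and no reset: what is moved stays moved. The work goes in short steps, Python scripts to look and compute and a tool call to move; the robot and the scene stay as the last step left them, time stands still between calls to the robot, and variables do not carry over. Pictures are saved under pics/ and viewed, about 8 in all and at most 12, crops included, and the job is handed in when it is done.

Besides the shell and the picture viewer there is one more tool, called after "Call:" as a command line: name --argument value ..., lists and objects as JSON in quotes. drive_tool: Moves the arm, as the interface text tells. Its arguments: {"type":"object","properties":{"plan":{"type":"array","items":{"type":"array"}},"fingers":{"type":"number"},"force":{"type":"number"}},"required":["plan"]}

```bash
mkdir -p pics && cat > h.py <<'E'
import numpy as np, cv2, pickle
from cell import arm
def snap(name,tag):
    c=arm.camera(name); cv2.imwrite(f'pics/{tag}.png',c['color'][:,:,::-1]); pickle.dump(c,open(f'pics/{tag}.pkl','wb')); return c
def load(tag): return pickle.load(open(f'pics/{tag}.pkl','rb'))
def ray(c,u,v,fish=False):
    f=240/np.tan(np.radians(c['vertical_fov'])/2); x=np.array([u-c['cx'],v-c['cy']])
    R=np.array(c['R']);t=np.array(c['t'])
    if fish:
        r=np.hypot(*x);th=r/f; d=np.array([*(x/r*np.sin(th)),np.cos(th)]) if r>0 else np.array([0,0,1.])
    else: d=np.array([*(x/f),1.])
    return -R.T@t, R.T@d
def onz(c,u,v,z,fish=False):
    o,d=ray(c,u,v,fish); return o+d*(z-o[2])/d[2]
def proj(c,X,fish=False):
    f=240/np.tan(np.radians(c['vertical_fov'])/2); p=np.array(c['R'])@np.array(X,float)+np.array(c['t'])
    if fish:
        r=np.hypot(p[0],p[1]);th=np.arctan2(r,p[2]);return np.array([c['cx'],c['cy']])+f*th*p[:2]/max(r,1e-9)
    return np.array([c['cx'],c['cy']])+f*p[:2]/p[2]
def two(a,b):
    (o1,d1),(o2,d2)=a,b; A=np.stack([d1,-d2],1); s=np.linalg.lstsq(A,o2-o1,rcond=None)[0]
    p,q=o1+s[0]*d1,o2+s[1]*d2; return (p+q)/2,np.linalg.norm(p-q)
E
python3 - <<'E'
from h import *
for n in ['top','side','wrist']:
    c=snap(n,n+'0'); print(n,c['vertical_fov'],c['cx'],c['cy'],-np.array(c['R']).T@np.array(c['t']))
print(arm.read_state(), arm.tip_extent)
E
```

```text
top 53.20541782650579 324.22634377851983 237.56008209888088 [ 345.8959209     9.21975364 1218.69291329]
side 49.684537459539676 310.16270299690007 245.74310585059047 [ 124.51950999 -886.47186116  729.6892758 ]
wrist 65.70646984690485 319.8945106379064 231.86077474970008 [105.28324598 645.63183143 373.00434879]
{'t': 0.15, 'joint_pos': array([-1.35004418,  0.46818188, -0.01160245,  1.60342892,  0.00600249,
        1.07140151, -0.05630491]), 'dq': array([ 0.00015767, -0.00366353, -0.00176518, -0.00364675,  0.00091595,
        0.0001621 , -0.00160176]), 'effort': array([ 3.52086672e-04, -5.32793069e+01,  2.14503449e-02, -2.51553011e+01,
        1.14098098e-02,  5.60272994e-03, -4.58034634e-06]), 'eef_pos': array([169.41177097, 627.11649141, 255.54562237]), 'eef_rot': array([ 7.93968140e-01,  6.07958972e-01, -5.15584723e-04,  4.62584708e-04]), 'wrist_force': array([-0.20359215, -0.18935295,  0.45319801]), 'wrist_torque': array([-0.00987952, -0.03621396, -0.0389805 ]), 'finger_gap': 85.13496419259228} 25.0
```

View pics/top0.png

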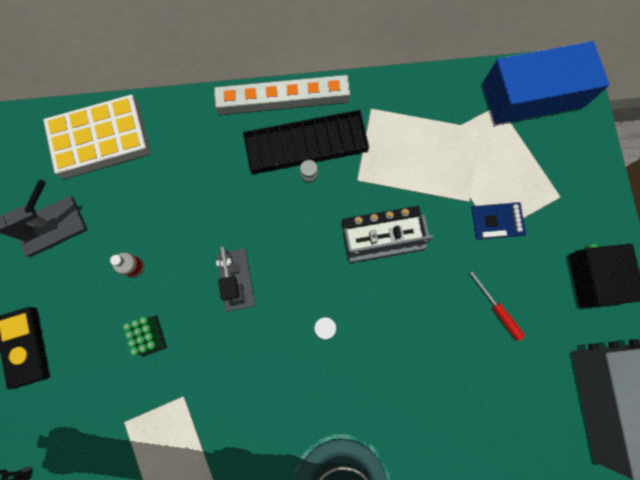

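View pics/side0.png

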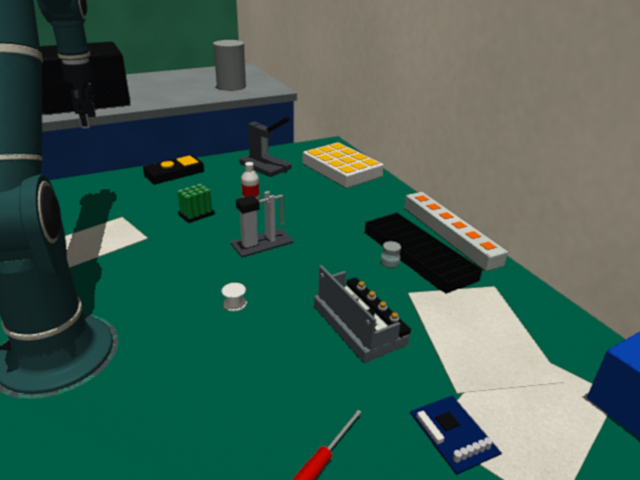

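```bash
python3 - <<'E'
from h import *
a=cv2.imread('pics/top0.png'); b=cv2.imread('pics/side0.png')
r=lambda i,x,y,w,h,s:cv2.resize(i[y:y+h,x:x+w],None,fx=s,fy=s,interpolation=cv2.INTER_CUBIC)
A=r(a,335,195,100,75,4);B=r(a,200,240,100,75,4);C=r(b,300,255,120,110,3);D=r(b,220,180,80,75,4)
o=np.zeros((600,800,3),np.uint8)
for im,x,y in((A,0,0),(B,400,0),(C[:300],0,300),(D,400,300)): o[y:y+im.shape[0],x:x+im.shape[1]]=im
cv2.imwrite('pics/crop0.png',o)
E
```

```text
(no output)
```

View pics/crop0.png

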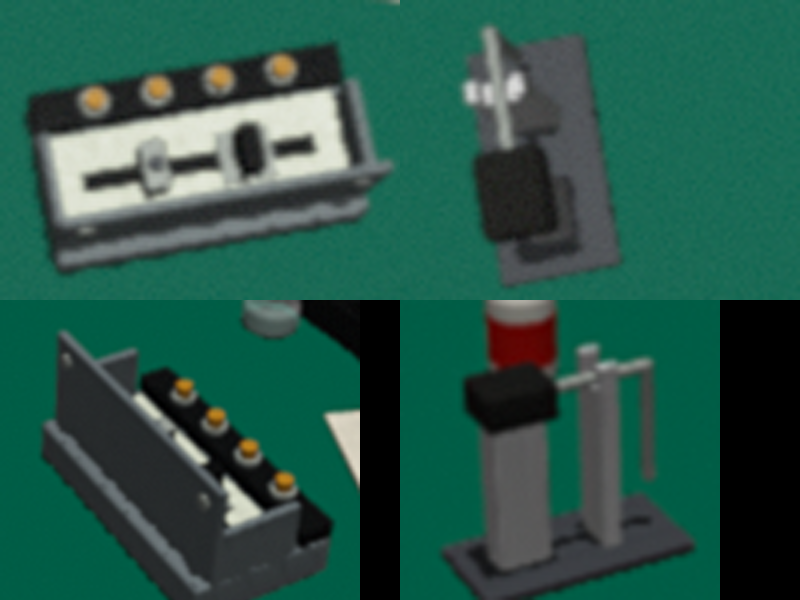

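```bash
python3 - <<'E'
from h import *
c=load('top0');s=load('side0')
A=lambda x,y:(335+x/4,195+y/4); B=lambda x,y:(200+(x-400)/4,240+y/4)
print('slot',[onz(c,*A(*p),30).round(1) for p in((85,183),(315,145))])
print('tab',onz(c,*A(250,150),58).round(1),'stop',onz(c,*A(155,162),50).round(1))
print('guard',[onz(c,*A(*p),105).round(1) for p in((58,225),(385,168))])
print('posts',[onz(c,*A(*p),56).round(1) for p in((95,100),(157,88),(219,78),(282,67))])
h=B(515,193);t=B(490,32);f=B(507,147)
print('handle',onz(c,*h,137),'tip',onz(c,*t,125),'front',onz(c,*f,129))
print('foot',[onz(c,*B(*p),8).round(1) for p in((582,37),(620,262),(503,285))])
D=lambda x,y:(220+(x-400)/4,180+(y-300)/4)
print('side handle', onz(s,*D(510,380),138), 'tip', onz(s,*D(650,362),127))
hm=cv2.cvtColor(c['color'],cv2.COLOR_RGB2GRAY)[270:305,212:248]; 
m=(hm<45).astype(np.uint8); n,l,st,ce=cv2.connectedComponentsWithStats(m); k=1+st[1:,4].argmax()
r=cv2.minAreaRect(np.argwhere(l==k)[:,::-1].astype(np.float32)); print(r,st[k],ce[k]+[212,270])
for q in cv2.boxPoints(r): print(onz(c,*(q+[212,270]),135).round(1))
E
```

```text
slot [array([ 575.9, -102.2,   30. ]), array([ 585.1, -250.7,   30. ])]
tab [ 580.5 -203.9   58. ] stop [ 580.7 -145.4   50. ]
guard [array([537.9, -76.4, 105. ]), array([ 551.9, -273.7,  105. ])]
posts [array([ 622.7, -112.3,   56. ]), array([ 626.4, -151.8,   56. ]), array([ 628.7, -191.3,   56. ]), array([ 631.7, -231.5,   56. ])]
handle [476.51867596 206.66124685 137.        ] tip [572.64257736 217.25802178 125.        ] front [504.15578439 210.9709966  129.        ]
foot [array([587.5, 181.1,   8. ]), array([442.1, 167.6,   8. ]), array([435.5, 241.3,   8. ])]
side handle [477.28472851 208.06120173 138.        ] tip [574.0912686  216.71598735 127.        ]
((17.327392578125, 20.600372314453125), (30.01715850830078, 19.751550674438477), 72.34986877441406) [  7   4  25  31 436] [229.34633028 289.30733945]
[500.2 235.9 135. ]
[509.4 192.6 135. ]
[442.7 176.6 135. ]
[433.8 219.4 135. ]
```

Call:
drive_tool --plan '[[[2.8,-3.8,0],4],[[5.6,-7.6,0],8],[[8.4,-11.4,0],12],[[11.2,-15.2,0],16],[[14,-19,0],20]]' --fingers 0 --force 120

```text
t: 0.65
eef_pos: [310.4, 435.7, 256.1]
eef_rot: [0.675, 0.738, -0.0, 0.0]
wrist_force: [0.2, 0.4, 0.4]
finger_gap: 85.7
```

Call:
drive_tool --plan '[[[3.3,-4.6,0],1],[[6.6,-9.2,0],1],[[9.9,-13.8,0],1],[[13.2,-18.4,0],1],[[16.7,-23,0],1]]'

```text
t: 1.15
eef_pos: [456.7, 233.0, 256.4]
eef_rot: [0.67, 0.742, 0.0, -0.0]
wrist_force: [1.3, 0.3, -0.5]
finger_gap: 85.5
```

Call:
drive_tool --plan '[[[0,0,0],0],[[0,0,0],0]]'

```text
t: 1.35
eef_pos: [456.5, 233.8, 256.2]
eef_rot: [0.671, 0.741, -0.0, -0.0]
wrist_force: [-0.5, 0.4, -0.9]
finger_gap: 85.2
```

```bash
python3 - <<'E'
from h import *
c=snap('wrist','w1'); print(arm.read_state()['eef_pos'],arm.read_state()['eef_rot'],-np.array(c['R']).T@np.array(c['t']))
print(proj(c,[477,207,138],True),proj(c,[573,217,125],True))
E
```

```text
[455.61777108 235.25571961 256.08290953] [ 6.69934826e-01  7.42419827e-01 -1.48582058e-04 -3.27976814e-04] [390.30418257 227.7087901  373.74784571]
[276.75887681 258.29909945] [284.60925006 364.03068065]
```

View pics/w1.png

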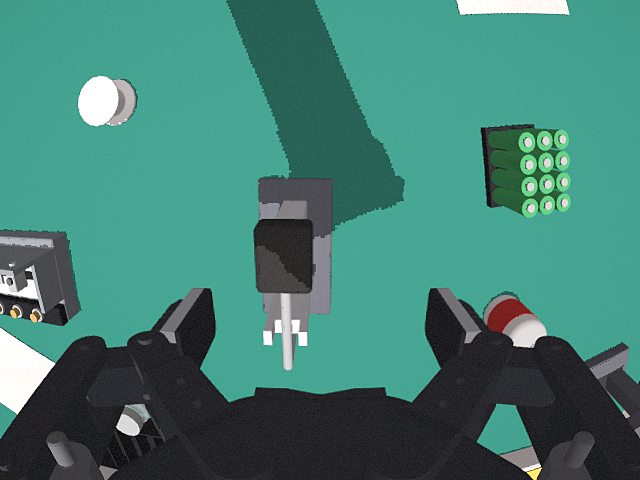

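```bash
python3 - <<'E'
from h import *
c=load('w1')
g=cv2.cvtColor(c['color'],cv2.COLOR_RGB2GRAY).astype(int)
print(g[262,245:325:1]);print(g[210:300,270])
for n,p,z in [('left mid',(254,256),138),('front',(284,292.5),138),('right',(314,256),138),('back top',(284,219),138),('rod',(286.5,320),129),('rod',(288.5,362),129),('tip',(288.5,369),125)]: print(n,onz(c,*p,z,True).round(1))
E
```

```text
[135 134 135 137 135 139 135 138 142 107  67  57  66  69  70  67  66  66
  67  68  76  67  62  66  71  67  71  68  73  73  65  71  72  75  72  69
  71  39  27  37  42  43  29  38  39  47  40  39  46  35  49  38  45  33
  39  44  47  40  43  46  40  40  48  38  32  39  32  63 118 146 140 147
 138 142 138 142 142 140 141 137]
[147 147 147 143 145 144 144 150 146  16  26  31  25  35  19  28  38  36
  37  41  44  41  47  34  41  45  34  39  33  40  36  42  41  37  31  48
  38  48  39  38  41  62  74  70  70  64  66  67  72  70  71  71  67  71
  70  71  70  69  67  74  67  65  68  66  67  72  61  70  70  70  71  72
  71  71  71  70  70  68  72  70  65  57  64 125 137 136 135 135 135 137]
left mid [477.  191.4 138. ]
front [501.9 213.6 138. ]
right [472.8 231.9 138. ]
back top [449.3 210.  138. ]
rod [528.8 216.3 129. ]
rod [567.6 220.2 129. ]
tip [577.7 220.5 125. ]
```

Call:
drive_tool --plan '[[[1,-1.2,-2.5],0],[[2,-2.4,-5],0],[[2,-2.4,-7],0],[[2,-2.4,-7],0],[[2,-2.4,-7],0]]'

```text
t: 1.9
eef_pos: [475.3, 212.5, 186.4]
eef_rot: [0.669, 0.743, -0.0, -0.0]
wrist_force: [0.3, 0.3, 0.2]
finger_gap: 85.1
```

```bash
python3 - <<'E'
from h import *
c=snap('wrist','w2')
for i in range(3): print(arm.read_state()['eef_pos'])
P=np.array([arm.camera('wrist')['t'] for i in range(2)]); 
g=cv2.cvtColor(c['color'],cv2.COLOR_RGB2GRAY)
for y in (209.5,211):
  print(proj(c,[477,y,138],True),proj(c,[477+90,y+9,125],True))
cv2.imwrite('pics/w2c.png',cv2.resize(c['color'][150:450,150:470,::-1],None,fx=2,fy=2))
E
```

```text
[475.81623353 212.54547287 187.08555742]
[475.81623353 212.54547287 187.08555742]
[475.81623353 212.54547287 187.08555742]
[312.35143583 275.08673991] [313.31869149 400.00510693]
[315.45013952 275.39043578] [315.72099118 400.19691114]
```

View pics/w2c.png

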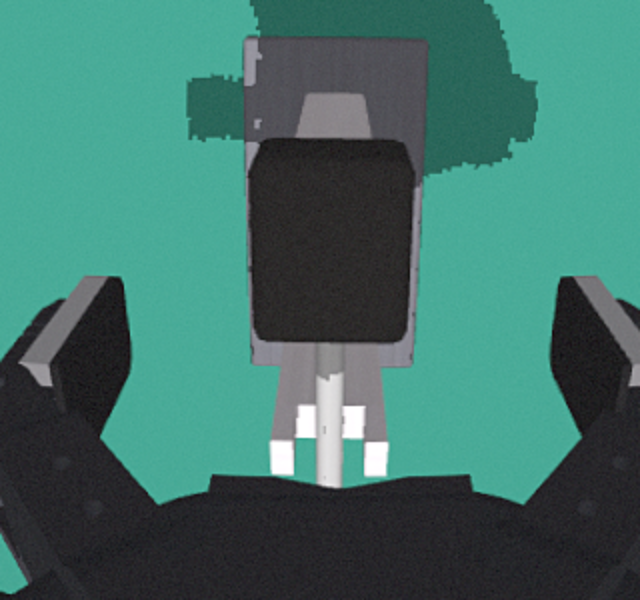

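Call:
drive_tool --plan '[[[0.1,-0.2,-2],0],[[0.1,-0.2,-4],0],[[0.1,-0.2,-5.6],0],[[0.1,-0.2,-5.6],0],[[0.1,-0.2,-5.6],0]]'

```text
t: 2.55
eef_pos: [477.4, 209.5, 131.2]
eef_rot: [0.67, 0.743, 0.001, 0.0]
wrist_force: [0.5, 0.6, 0.1]
finger_gap: 85.7
```

Call:
drive_tool --plan '[[[0,0,0],0],[[0,0,0],0],[[0,0,0],0],[[0,0,0],0],[[0,0,0],0]]' --fingers 90 --force 30

```text
t: 3.05
eef_pos: [477.1, 209.0, 130.5]
eef_rot: [0.67, 0.742, 0.0, 0.0]
wrist_force: [-0.2, -0.4, -1.1]
finger_gap: 55.7
```

```bash
python3 - <<'E'
from h import *
c=snap('wrist','w3'); s=arm.read_state(); print(s['eef_pos'],s['wrist_force'],s['finger_gap'])
cv2.imwrite('pics/w3c.png',cv2.resize(c['color'][150:470,140:500,::-1],None,fx=1.6,fy=1.6))
E
```

```text
[477.05491058 208.9582956  130.40218107] [-0.862065    0.1609668   0.61666563] 54.9247412048011
```

View pics/w3c.png

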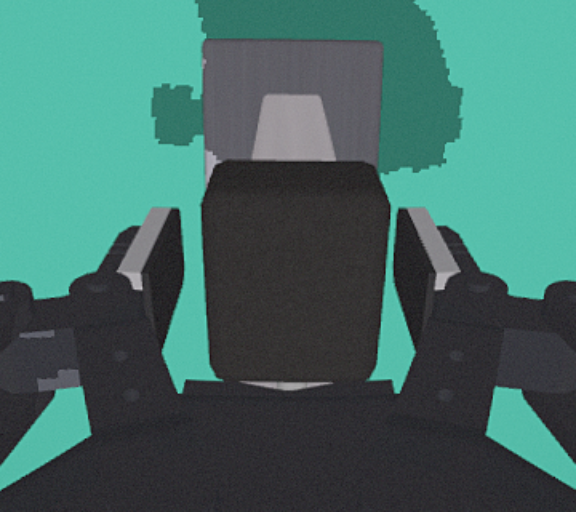

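Call:
drive_tool --plan '[[[0,0.15,0],0],[[0,0.15,0],0]]'

```text
t: 3.3
eef_pos: [477.0, 210.7, 130.2]
eef_rot: [0.67, 0.743, 0.0, -0.0]
wrist_force: [0.6, -0.5, 0.6]
finger_gap: 55.0
```

Call:
drive_tool --plan '[[[0,0,0],0],[[0,0,0],0],[[0,0,0],0],[[0,0,0],0],[[0,0,0],0]]' --fingers 255 --force 60

```text
t: 3.8
eef_pos: [477.2, 210.5, 130.5]
eef_rot: [0.67, 0.742, 0.0, 0.0]
wrist_force: [-0.8, 0.2, 4.6]
finger_gap: 39.2
```

Call:
drive_tool --plan '[[[0,0,0],0],[[0,0,0],0]]' --fingers 255 --force 120

```text
t: 4.0
eef_pos: [477.3, 210.6, 130.7]
eef_rot: [0.67, 0.742, 0.0, 0.0]
wrist_force: [0.1, -0.2, 5.3]
finger_gap: 38.6
```

Call:
drive_tool --plan '[[[0,0,1],0],[[0,0,2.5],0],[[0,0,5],0],[[0,0,8],0],[[0,0,10],0]]'

```text
t: 4.5
eef_pos: [477.2, 210.4, 232.1]
eef_rot: [0.67, 0.742, 0.001, 0.0]
wrist_force: [0.6, -0.3, -1.5]
finger_gap: 38.3
```

Call:
drive_tool --plan '[[[0,-3,0],0],[[0,-7,0],0],[[0,-11,0],0],[[0,-15,0],0],[[0,-19,0],0]]'

```text
t: 5.0
eef_pos: [476.3, 18.9, 230.4]
eef_rot: [0.67, 0.743, -0.0, -0.0]
wrist_force: [0.5, 0.5, -1.8]
finger_gap: 38.7
```

Call:
drive_tool --plan '[[[-0.5,-4,0],-0.5],[[-1,-8,0],-1],[[-1.5,-11,0],-1.8],[[-1.5,-12,0],-1.8],[[-1.5,-12,0],-1.8]]'

```text
t: 5.5
eef_pos: [461.7, -100.7, 230.4]
eef_rot: [0.683, 0.731, -0.0, -0.0]
wrist_force: [0.1, 0.5, -2.5]
finger_gap: 38.9
```

```bash
python3 - <<'E'
from h import *
c=snap('wrist','w4'); s=arm.read_state(); print(s['eef_pos'],s['eef_rot'],s['wrist_force'],s['finger_gap'])
for p in [(580.5,-204,60),(545,-175,105),(538,-76,105),(552,-274,105)]: print(proj(c,p,True))
E
```

```text
[461.99069508 -99.1308134  230.28904046] [ 6.81600997e-01  7.31723988e-01  1.33383063e-04 -2.61569479e-04] [-0.92142786  0.27961981 -2.11731371] 38.05112958595893
[200.08943736 332.98972042]
[215.98892298 327.73659783]
[345.19609728 329.77863302]
[107.54025347 319.78454393]
```

View pics/w4.png

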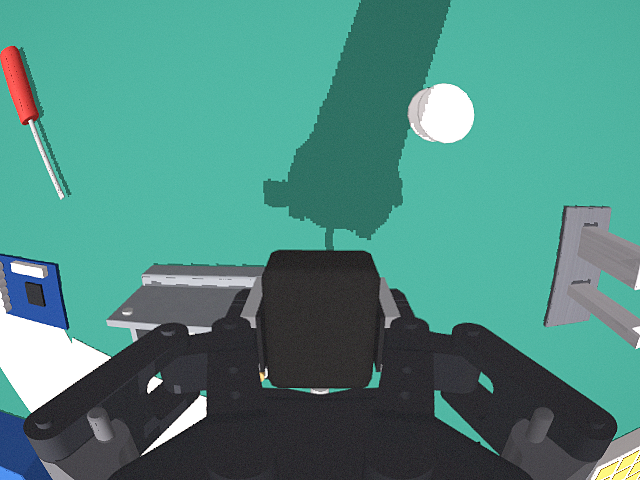

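Call:
drive_tool --plan '[[[0.7,-4,0],0],[[1.4,-8,0],0],[[2.1,-12,0],0],[[2.5,-13.9,0],0],[[2.5,-13.9,0],0]]'

```text
t: 6.05
eef_pos: [487.8, -239.8, 230.1]
eef_rot: [0.682, 0.731, -0.0, 0.0]
wrist_force: [0.1, -0.1, -1.9]
finger_gap: 38.7
```

Call:
drive_tool --plan '[[[0,0,-1],0],[[0,0,-2],0],[[0,0,-2],0],[[0,0,-2],0]]'

```text
t: 6.45
eef_pos: [486.9, -237.3, 209.7]
eef_rot: [0.681, 0.732, -0.0, -0.001]
wrist_force: [0.3, -0.4, -0.7]
finger_gap: 38.9
```

```bash
python3 - <<'E'
from h import *
c=snap('top','t5');d=snap('side','s5'); s=arm.read_state(); print(s['eef_pos'],s['eef_rot'],s['wrist_force'],s['finger_gap'])
for p in [(582,-232,118),(582,-232,37),(580.5,-204,60)]: print(proj(c,p),proj(d,p))
o=np.zeros((600,800,3),np.uint8)
o[:400,:400]=cv2.resize(c['color'][190:290,335:435,::-1],(400,400),interpolation=cv2.INTER_CUBIC)
o[:600,400:]=cv2.resize(d['color'][205:355,310:410,::-1],(400,600),interpolation=cv2.INTER_CUBIC)
cv2.imwrite('pics/c5.png',o)
E
```

```text
[ 487.24736455 -238.03330517  210.43338957] [6.81143233e-01 7.32150168e-01 1.47855377e-04 7.17426098e-05] [ 1.22457216 -0.86912007 -1.57349624] 38.24118996924388
[413.11230997 225.2365722 ] [376.25074934 296.56912449]
[407.13923475 232.60371143] [372.83252208 328.66018019]
[397.65295759 232.34286383] [365.94155988 311.69883977]
```

View pics/c5.png

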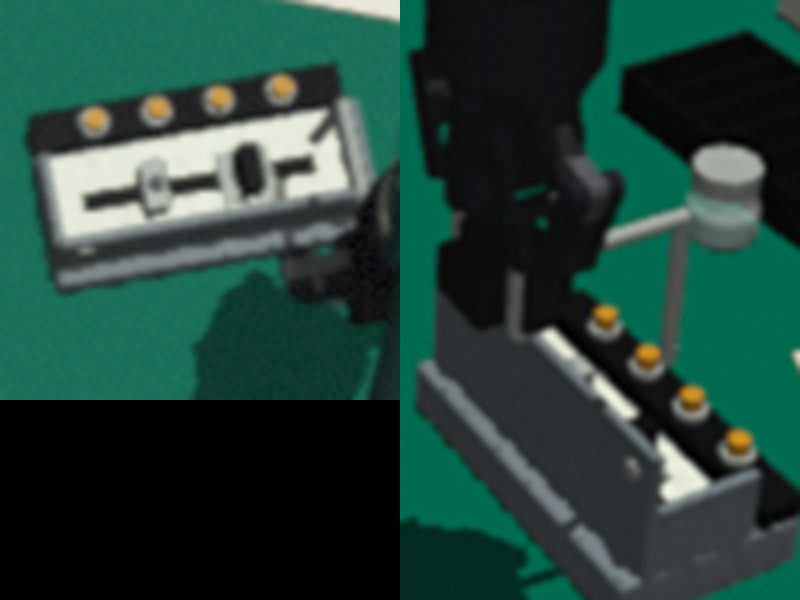

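Call:
drive_tool --plan '[[[0,0,-2],0],[[0,0,-4],0],[[0,0,-5.5],0],[[0,0,-6.5],0],[[0,0,-6.5],0]]'

```text
t: 7.05
eef_pos: [486.5, -238.2, 144.4]
eef_rot: [0.681, 0.732, -0.0, -0.001]
wrist_force: [-0.2, -0.5, -1.5]
finger_gap: 38.6
```

Call:
drive_tool --plan '[[[0,0,-0.5],0],[[0,0,-1],0],[[0,0,-1.5],0],[[0,0,-1.7],0],[[0,0,-1.7],0]]'

```text
t: 7.55
eef_pos: [486.9, -238.5, 128.0]
eef_rot: [0.681, 0.732, -0.0, -0.0]
wrist_force: [-0.1, 0.5, -1.8]
finger_gap: 38.4
```

```bash
python3 - <<'E'
from h import *
c=snap('top','t6');d=snap('side','s6'); s=arm.read_state(); print(s['eef_pos'],s['eef_rot'],s['wrist_force'],s['finger_gap'])
o=np.zeros((600,800,3),np.uint8)
o[:400,:400]=cv2.resize(c['color'][190:290,335:435,::-1],(400,400),interpolation=cv2.INTER_CUBIC)
o[:600,400:]=cv2.resize(d['color'][205:355,310:410,::-1],(400,600),interpolation=cv2.INTER_CUBIC)
cv2.imwrite('pics/c6.png',o)
E
```

```text
[ 487.10203014 -238.62652442  128.38285329] [6.81502951e-01 7.31815359e-01 4.59238790e-05 8.26896578e-05] [ 0.48054687  0.4351626  -1.37377079] 38.677130960604714
```

View pics/c6.png

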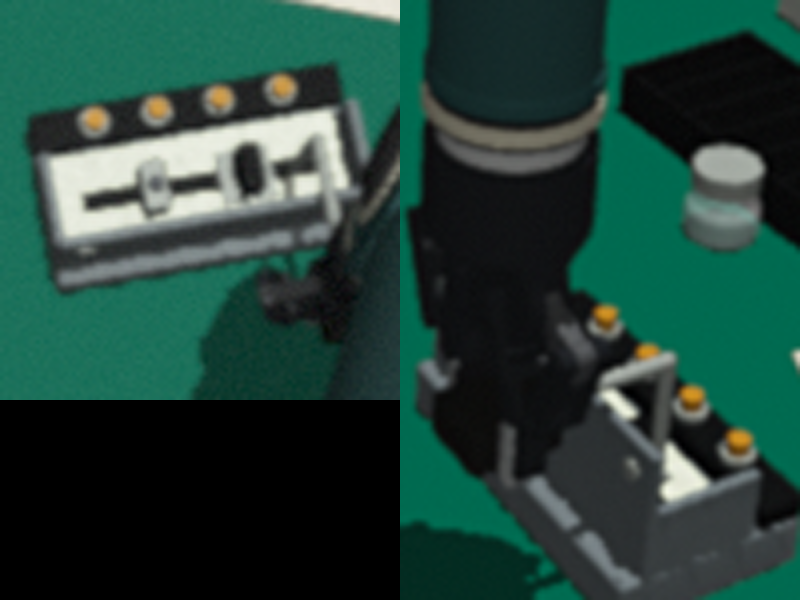

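Call:
drive_tool --plan '[[[0,0.3,0],0],[[0,0.6,0],0],[[-0.1,0.9,0],0],[[-0.1,1.2,0],0],[[-0.1,1.5,0],0]]'

```text
t: 8.15
eef_pos: [486.0, -223.2, 128.3]
eef_rot: [0.681, 0.732, 0.0, 0.0]
wrist_force: [-0.6, -0.4, -1.5]
finger_gap: 38.4
```

Call:
drive_tool --plan '[[[0,0.2,0],0],[[0,0.4,0],0],[[0,0.6,0],0],[[-0.1,0.8,0],0],[[-0.1,1.0,0],0]]'

```text
t: 8.65
eef_pos: [485.3, -214.0, 128.5]
eef_rot: [0.682, 0.732, 0.0, 0.001]
wrist_force: [0.4, -3.3, -1.2]
finger_gap: 38.2
```

Call:
drive_tool --plan '[[[0,0.2,0],0],[[0,0.4,0],0],[[0,0.6,0],0],[[-0.1,0.8,0],0],[[-0.1,1.0,0],0]]'

```text
t: 9.15
eef_pos: [484.3, -203.3, 128.4]
eef_rot: [0.681, 0.732, 0.0, 0.0]
wrist_force: [2.0, -3.5, -0.1]
finger_gap: 38.7
```

Call:
drive_tool --plan '[[[0,0.2,0],0],[[0,0.4,0],0],[[0,0.6,0],0],[[-0.1,0.8,0],0],[[-0.1,1.0,0],0]]'

```text
t: 9.65
eef_pos: [483.2, -193.3, 128.3]
eef_rot: [0.681, 0.732, 0.0, 0.0]
wrist_force: [0.8, -2.6, -1.2]
finger_gap: 39.0
```

Call:
drive_tool --plan '[[[0,0.1,0],0],[[0,0.2,0],0],[[0,0.3,0],0],[[0,0.4,0],0],[[0,0.5,0],0]]'

```text
t: 10.15
eef_pos: [482.9, -188.5, 128.3]
eef_rot: [0.682, 0.732, -0.0, -0.0]
wrist_force: [0.5, -3.5, 0.3]
finger_gap: 38.3
```

Call:
drive_tool --plan '[[[0,0.1,0],0],[[0,0.2,0],0],[[0,0.3,0],0],[[0,0.3,0],0]]'

```text
t: 10.55
eef_pos: [482.8, -185.3, 128.2]
eef_rot: [0.681, 0.732, -0.0, -0.0]
wrist_force: [0.1, -2.3, -0.0]
finger_gap: 38.4
```

Call:
drive_tool --plan '[[[0,0.1,0],0],[[0,0.2,0],0],[[-0.02,0.3,0],0],[[-0.02,0.3,0],0]]'

```text
t: 10.95
eef_pos: [482.6, -182.3, 128.2]
eef_rot: [0.681, 0.732, -0.0, -0.0]
wrist_force: [-1.2, -2.3, 0.2]
finger_gap: 38.6
```

Call:
drive_tool --plan '[[[0,0.1,0],0],[[0,0.2,0],0],[[-0.02,0.2,0],0]]'

```text
t: 11.25
eef_pos: [482.6, -180.4, 128.2]
eef_rot: [0.681, 0.732, -0.0, -0.0]
wrist_force: [-0.6, -3.1, 0.2]
finger_gap: 38.4
```

Call:
drive_tool --plan '[[[0,0.1,0],0],[[0,0.2,0],0],[[-0.02,0.2,0],0]]'

```text
t: 11.55
eef_pos: [482.4, -178.3, 128.3]
eef_rot: [0.681, 0.732, 0.0, -0.0]
wrist_force: [-0.7, -2.4, -1.4]
finger_gap: 38.2
```

Call:
drive_tool --plan '[[[0,0.1,0],0],[[0,0.2,0],0],[[-0.02,0.2,0],0]]'

```text
t: 11.85
eef_pos: [482.3, -176.3, 128.2]
eef_rot: [0.681, 0.732, 0.0, -0.0]
wrist_force: [-1.3, -2.7, -0.8]
finger_gap: 38.7
```

Call:
drive_tool --plan '[[[0,0.1,0],0],[[0,0.2,0],0],[[-0.02,0.2,0],0]]'

```text
t: 12.15
eef_pos: [482.2, -174.9, 128.3]
eef_rot: [0.682, 0.732, -0.0, 0.0]
wrist_force: [0.8, -4.5, -1.7]
finger_gap: 38.4
```

```bash
python3 - <<'E'
from h import *
c=snap('top','t7'); print(arm.read_state()['wrist_force'])
cv2.imwrite('pics/c7.png',cv2.resize(c['color'][190:270,335:435,::-1],(700,560),interpolation=cv2.INTER_CUBIC))
E
```

```text
[-0.13600576 -5.3878007  -1.86541118]
```

View pics/c7.png

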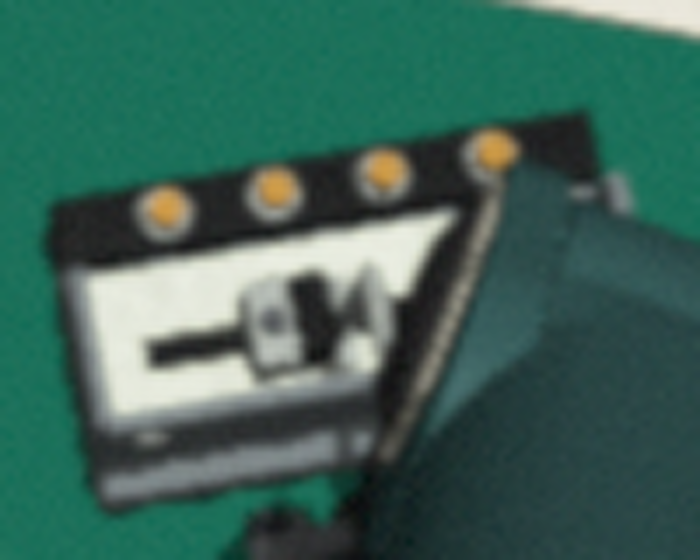

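Call:
drive_tool --plan '[[[0,0.05,0],0],[[0,0.05,0],0]]'

```text
t: 12.4
eef_pos: [482.2, -174.8, 128.3]
eef_rot: [0.682, 0.731, -0.0, 0.001]
wrist_force: [-0.3, -5.2, -3.2]
finger_gap: 38.2
```

Call:
drive_tool --plan '[[[0,0.05,0],0],[[0,0.05,0],0]]'

```text
t: 12.6
eef_pos: [482.2, -174.6, 128.4]
eef_rot: [0.682, 0.731, -0.0, 0.001]
wrist_force: [0.1, -6.9, -3.0]
finger_gap: 38.6
```

Call:
drive_tool --plan '[[[0,0.05,0],0],[[0,0.1,0],0],[[0,0.1,0],0]]'

```text
t: 12.9
eef_pos: [482.2, -174.3, 128.4]
eef_rot: [0.682, 0.731, -0.0, 0.001]
wrist_force: [0.7, -7.6, -3.1]
finger_gap: 38.1
```

Call:
drive_tool --plan '[[[0,0.04,0],0],[[0,0.04,0],0]]'

```text
t: 13.1
eef_pos: [482.2, -174.2, 128.4]
eef_rot: [0.683, 0.731, -0.0, 0.001]
wrist_force: [0.3, -8.8, -2.6]
finger_gap: 38.3
```

Call:
drive_tool --plan '[[[0,0.05,0],0],[[0,0.05,0],0]]'

```text
t: 13.3
eef_pos: [482.2, -174.1, 128.5]
eef_rot: [0.683, 0.731, -0.001, 0.002]
wrist_force: [0.7, -9.5, -3.0]
finger_gap: 38.4
```

Call:
drive_tool --plan '[[[0,0.02,0],0],[[0,0.02,0],0],[[0,0.02,0],0]]'

```text
t: 13.6
eef_pos: [482.2, -174.0, 128.5]
eef_rot: [0.683, 0.731, -0.001, 0.002]
wrist_force: [0.8, -9.4, -2.9]
finger_gap: 38.7
```

Call:
drive_tool --plan '[[[0,0.02,0],0],[[0,0.02,0],0],[[0,0.02,0],0],[[0,0.02,0],0],[[0,0.02,0],0]]'

```text
t: 14.1
eef_pos: [482.2, -173.9, 128.5]
eef_rot: [0.683, 0.731, -0.001, 0.002]
wrist_force: [0.1, -9.8, -2.8]
finger_gap: 38.4
```

Call:
drive_tool --plan '[[[0,0,0],0],[[0,0,0],0],[[0,0,0],0],[[0,0,0],0],[[0,0,0],0]]'

```text
t: 14.6
eef_pos: [482.2, -174.0, 128.5]
eef_rot: [0.683, 0.731, -0.001, 0.002]
wrist_force: [1.0, -9.6, -3.1]
finger_gap: 38.5
```

Call:
drive_tool --plan '[[[0,0,0],0],[[0,0,0],0],[[0,0,0],0],[[0,0,0],0],[[0,0,0],0]]'

```text
t: 15.1
eef_pos: [482.2, -174.0, 128.5]
eef_rot: [0.683, 0.731, -0.001, 0.002]
wrist_force: [0.9, -9.7, -2.5]
finger_gap: 38.4
```

Call:
drive_tool --plan '[[[0,0,0],0],[[0,0,0],0],[[0,0,0],0],[[0,0,0],0],[[0,0,0],0]]'

```text
t: 15.6
eef_pos: [482.2, -174.0, 128.5]
eef_rot: [0.683, 0.731, -0.001, 0.002]
wrist_force: [0.6, -8.8, -3.2]
finger_gap: 38.5
```

Call:
drive_tool --plan '[[[0,-0.2,0],0],[[0,-0.5,0],0],[[0.1,-1.2,0],0],[[0.2,-2.0,0],0],[[0.2,-2.5,0],0]]'

```text
t: 16.1
eef_pos: [484.2, -196.6, 128.3]
eef_rot: [0.681, 0.732, 0.0, -0.0]
wrist_force: [0.2, 0.5, -1.6]
finger_gap: 38.6
```

Call:
drive_tool --plan '[[[0,0,1],0],[[0,0,3.5],0],[[0,0,6.5],0],[[0,0,9.2],0],[[0,0,10.2],0]]'

```text
t: 16.6
eef_pos: [485.3, -196.6, 233.5]
eef_rot: [0.681, 0.732, 0.001, 0.002]
wrist_force: [-0.4, 0.1, -1.0]
finger_gap: 38.4
```

Call:
drive_tool --plan '[[[-0.3,4,0],0.3],[[-0.6,8,0],0.6],[[-1,12,0],1],[[-1,16,0],1.4],[[-1,20,0],1.8]]'

```text
t: 17.1
eef_pos: [473.2, 5.5, 230.1]
eef_rot: [0.67, 0.743, -0.0, -0.0]
wrist_force: [0.7, 0.5, -1.6]
finger_gap: 38.3
```

Call:
drive_tool --plan '[[[0.1,4.5,0],0],[[0.2,9,0],0],[[0.3,13.5,0],0],[[0.3,17.5,0],0],[[0.3,20.67,0],0]]'

```text
t: 17.6
eef_pos: [476.0, 213.3, 229.8]
eef_rot: [0.669, 0.743, -0.0, -0.001]
wrist_force: [0.1, -0.4, -0.9]
finger_gap: 38.4
```

Call:
drive_tool --plan '[[[0,0,-2],0],[[0,0,-4],0],[[0,0,-6],0],[[0,0,-7],0],[[0,0,-7],0]]'

```text
t: 18.1
eef_pos: [475.8, 210.0, 158.8]
eef_rot: [0.67, 0.742, -0.002, -0.001]
wrist_force: [-0.3, 0.5, -1.6]
finger_gap: 38.6
```

```bash
python3 - <<'E'
from h import *
c=snap('top','t8');d=snap('side','s8'); s=arm.read_state(); print(s['t'],s['eef_pos'],s['eef_rot'],s['wrist_force'],s['finger_gap'])
o=np.zeros((600,800,3),np.uint8)
o[:400,:400]=cv2.resize(c['color'][190:290,335:435,::-1],(400,400),interpolation=cv2.INTER_CUBIC)
o[:600,400:]=cv2.resize(d['color'][140:260,220:300,::-1],(400,600),interpolation=cv2.INTER_CUBIC)
cv2.imwrite('pics/c8.png',o)
E
```

```text
18.2 [477.27590776 210.45996857 160.62998099] [6.69967130e-01 7.42390750e-01 1.34909601e-04 4.34159018e-05] [ 1.00216411  0.41965957 -1.6468033 ] 38.40943224741916
```

View pics/c8.png

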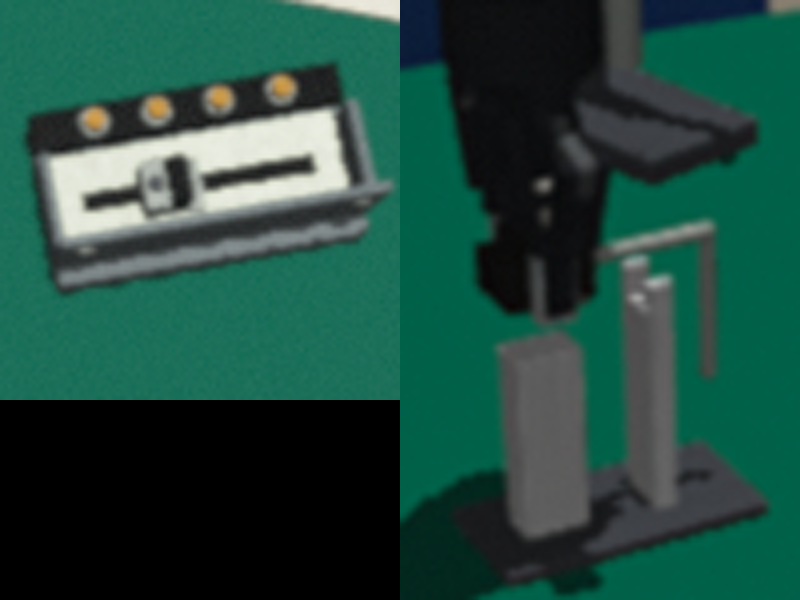

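Call:
drive_tool --plan '[[[0,0,-0.8],0],[[0,0,-1.5],0],[[0,0,-2],0],[[0,0,-2.4],0],[[0,0,-2.4],0]]'

```text
t: 18.7
eef_pos: [476.7, 210.2, 135.6]
eef_rot: [0.67, 0.742, -0.001, -0.0]
wrist_force: [-0.2, -0.1, -1.2]
finger_gap: 38.4
```

Call:
drive_tool --plan '[[[0,0,-0.2],0],[[0,0,-0.4],0],[[0,0,-0.5],0],[[0,0,-0.5],0]]'

```text
t: 19.1
eef_pos: [477.0, 210.4, 131.2]
eef_rot: [0.67, 0.742, -0.0, -0.0]
wrist_force: [0.1, -0.5, -0.6]
finger_gap: 38.3
```

Call:
drive_tool --plan '[[[0,0,-0.1],0],[[0,0,-0.1],0],[[0,0,-0.1],0]]'

```text
t: 19.4
eef_pos: [477.1, 210.5, 130.7]
eef_rot: [0.67, 0.742, 0.0, 0.0]
wrist_force: [-1.7, -0.3, 3.7]
finger_gap: 38.5
```

Call:
drive_tool --plan '[[[0,0,0],0],[[0,0,0],0],[[0,0,0],0],[[0,0,0],0],[[0,0,0],0]]' --fingers 90 --force 20

```text
t: 19.9
eef_pos: [477.0, 210.5, 130.2]
eef_rot: [0.67, 0.742, 0.0, 0.0]
wrist_force: [-0.1, 0.2, -0.4]
finger_gap: 55.5
```

Call:
drive_tool --plan '[[[0,0,0],0],[[0,0,0.5],0],[[0,0,1.5],0],[[0,0,4],0],[[0,0,8],0]]' --fingers 50

```text
t: 20.4
eef_pos: [475.8, 209.8, 210.1]
eef_rot: [0.67, 0.742, -0.002, -0.001]
wrist_force: [-0.0, 1.1, 0.2]
finger_gap: 68.8
```

Call:
drive_tool --plan '[[[-2,3,3],0],[[-4,6,5],0],[[-6,9,6],0],[[-8,12,6],0],[[-8,12,6],0]]'

```text
t: 20.9
eef_pos: [393.7, 335.2, 271.8]
eef_rot: [0.667, 0.745, 0.001, -0.001]
wrist_force: [-0.7, -0.2, -0.6]
finger_gap: 68.7
```

```bash
python3 - <<'E'
from h import *
w=snap('wrist','w9');c=snap('top','t9');d=snap('side','s9'); s=arm.read_state(); print(s['t'],s['eef_pos'],s['wrist_force'],s['finger_gap'])
o=np.zeros((600,800,3),np.uint8)
R=lambda i,x,y,w,h,W,H:cv2.resize(i[y:y+h,x:x+w,::-1],(W,H),interpolation=cv2.INTER_CUBIC)
o[:300,:400]=R(c['color'],335,195,100,75,400,300); o[:300,400:]=R(c['color'],200,240,100,75,400,300)
o[300:,:400]=R(d['color'],220,180,100,75,400,300); o[300:,400:]=R(d['color'],0,0,640,480,400,300)
cv2.imwrite('pics/c9.png',o)
for n,a,b in(('top','top0','t9'),('side','side0','s9')):
  A,B=[cv2.GaussianBlur(load(k)['color'],(3,3),0).astype(int) for k in(a,b)]
  dif=np.abs(A-B).sum(2)
  for nm,X in dict(stand=(525,212,90)).items():
    u,v=proj(load(b),X).astype(int); print(n,nm,dif[v-30:v+30,u-35:u+35].max(),(dif[v-30:v+30,u-35:u+35]>90).sum())
E
```

```text
21.05 [397.33658863 329.96362097 270.80562922] [0.9830032  0.77340561 0.15070274] 68.6003683360107
top stand 39 0
side stand 38 0
```

View pics/c9.png

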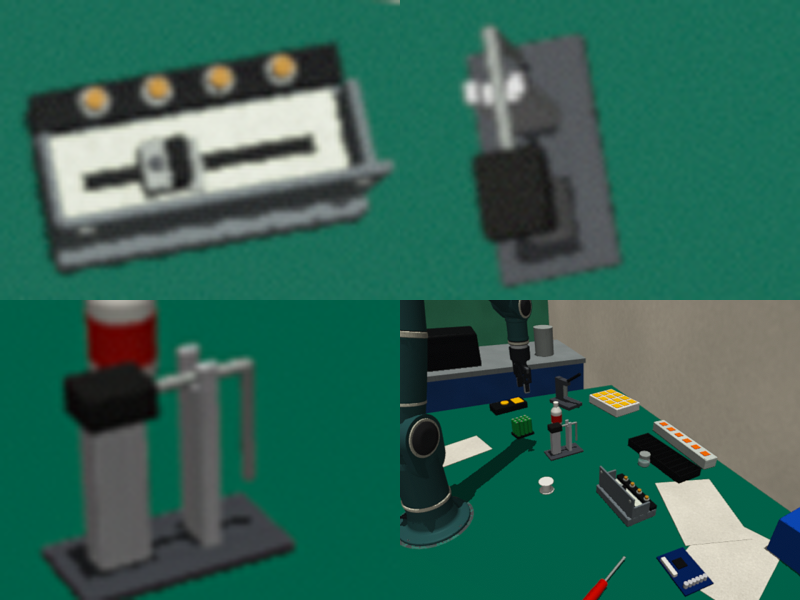

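The rod is back as it was (no pixel differences at the stand in either view) and the lever sits against its stop. I'll hand in.

```bash
python3 -c "
from cell import arm
print(arm.sign_off())"
```

```text
the job is handed in; nothing more can be done
None
```

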